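Seat the cover pins of a gear housing crosswise

TASK

Push the four retaining pins of the gear housing's cover fully home, one after another, with a light touch of the fingertips: first the pin nearest the round-topped breather stub, then the one diagonally opposite it, then the one at the other end of the cover's short side from the first pin, and last the remaining one. Only press the pins down gently, never hammer, grip or pull them up, and leave the loose things on the cover and the bench where they are.

Things in the scene. Friction and masses are not known exactly. Their poses are not given: they have to be found in the camera images.
- housing: small grey gear housing fixed to the bench, flange 230 x 170 mm, with a flat dark steel cover 220 x 160 mm whose top is 62 mm above the bench. Origin: centre of the underside; x along the long side, y along the short side, z up; it may stand at any yaw. Four identical steel retaining pins stand at its corners, at x +-88, y +-58 mm
- breather_top (a point): top centre of the breather on the cover: a steel stub with a rounded cap 34 mm wide on a short stem with a 40 mm round foot, top 48 mm above the cover, at housing x, y = +48, +30 mm
- pin_a_top (a point): centre of the top of the head of the corner pin nearest the breather (housing x, y = +88, +58 mm). Flat round steel head 20 mm across, 10 mm thick; its top is 73.5 mm above the bench when fully home, up to 83.5 mm at the start
- pin_a (a joint): how far that pin is pushed in, in m: 0.010 = fully home on a hard stop, starts between 0 and 0.003; negative (to -0.006) = pulled up out of the cover; growing = downwards. It stays where it is left and takes about 3 N to move
- pin_b_top (a point): centre of the top of the head of the corner pin across the diagonal from the breather's pin (housing x, y = -88, -58 mm). Flat round steel head 20 mm across, 10 mm thick; its top is 73.5 mm above the bench when fully home, up to 83.5 mm at the start
- pin_b (a joint): how far that pin is pushed in, in m: 0.010 = fully home on a hard stop, starts between 0 and 0.003; negative (to -0.006) = pulled up out of the cover; growing = downwards. It stays where it is left and takes about 3 N to move
- pin_c_top (a point): centre of the top of the head of the pin at the other end of the cover's short side from the breather's pin (housing x, y = +88, -58 mm). Flat round steel head 20 mm across, 10 mm thick; its top is 73.5 mm above the bench when fully home, up to 83.5 mm at the start
- pin_c (a joint): how far that pin is pushed in, in m: 0.010 = fully home on a hard stop, starts between 0 and 0.003; negative (to -0.006) = pulled up out of the cover; growing = downwards. It stays where it is left and takes about 3 N to move
- pin_d_top (a point): centre of the top of the head of the last pin, at the other end of the long side from the breather's pin (housing x, y = -88, +58 mm). Flat round steel head 20 mm across, 10 mm thick; its top is 73.5 mm above the bench when fully home, up to 83.5 mm at the start
- pin_d (a joint): how far that pin is pushed in, in m: 0.010 = fully home on a hard stop, starts between 0 and 0.003; negative (to -0.006) = pulled up out of the cover; growing = downwards. It stays where it is left and takes about 3 N to move
- nut: Bystander: loose steel hex nut, 24 mm across flats, 13 mm high, lying on the cover; origin under its centre
- bush: Bystander: loose brass bush (tube), 28 mm outside diameter, 26 mm high, standing on the cover; origin under its centre
- bolt: Bystander: loose dark bolt standing on its hex head (19 mm) on the cover, shank up, 33 mm high; origin under its centre
- spray_can: Bystander: spray can, 66 mm diameter, 190 mm high, standing on the bench; origin under its centre
- tape_roll: Bystander: roll of tape lying flat on the bench, 90 mm outside diameter, 25 mm high; origin under its centre
- tin_cup: Bystander: steel cup, 76 mm wide, 80 mm high; origin under its centre
- hammer: Bystander: hammer lying on the bench, about 300 mm long, handle towards its own -x; origin midway under it
- wood_block: Bystander: wooden block 90 x 60 x 40 mm; origin under its centre

How it is judged:
By the outcome, as a careful person would: the job done as asked, in the order asked, and still so for the second after the job is handed in, with the robot touching nothing.
It also fails if it takes over 51 s, if anything falls off the work surface, if the arm or the gripper's body presses on something with over 40 N, if the wrist force passes 120 N, or if a joint passes its speed limit or range.

ROBOT

A 6-joint arm with a two-finger parallel gripper is mounted at the origin on the work surface. World frame = base frame: x ahead of the robot, y to its left, z up, the work surface at z = 0. Lengths are in m, angles in rad, forces in N, time in s.
With the tool pointing down it reaches from about 0.275 to 0.825 m from the base axis. Payload 4.9 kg.
Tool frame: the origin (TCP) lies midway between the tips of the shut fingers; the grasp point (between the pads) lies 19 mm behind it (grip_point_offset is the distance from the TCP to the grasp point, in m); z points along the fingers, y is the line along which they close (so a half turn about z gives the same grasp; the last joint's range is limited). The gripper opens to 85 mm and grips with 20 to 120 N. Pads are 22 mm wide; open, the fingers measure 114 mm over their backs; the gripper's body (76 mm by 85 mm) begins 54 mm behind the grasp point. The pads swing forward as they close: fully open they stand 13 mm farther back than shut.
Start: joints at [-1.464, 0.326, -0.193, 1.052, 0, 1.437], TCP at [0.131, -0.534, 0.231] pointing down, gripper open.
Joint ranges: [-2.65, 2.65], [-0.97, 1.79], [-1.3, 1.35], [-1.93, 2.1], [-1.47, 1.37], [-3.14, 3.14]. Speed limits (rad/s): [2.57, 2.57, 3.14, 3.14, 3.14, 3.14].

INTERFACE

Orientations are given as a rotation vector (axis times angle).
In Python, from cell import * gives the robot as it stands. Calls block until the motion is done:
- movep(position, orientation): joint-space move of the TCP to a pose.
- move_l(position, velocity=0.15, rot=None, until_force=None): straight line of the TCP; rot=None keeps the orientation; velocity is the mean speed in m/s. With until_force (N) it stops when the force on the tool has changed by that much, and returns True; else False.
- set_joints(angles): joint-space move.
- let_go() and grab(newtons=None): open the fingers fully, or close them until they stop; newtons is the grip in N (None keeps the last).
- sleep(seconds).
- ik(position, orientation): joint angles nearest the present ones, or None.
- get_state(): the state.
- grab_frame(name): name is "scene" or "side" or "wrist"; returns a dict with "img" (400x640x3 uint8, red, green, blue), "fx", "fy", "cx", "cy" (pixels), "cam_to_world" (4x4, takes a point from camera to world coordinates); the wrist camera has in their place "T_tool_cam" (4x4, takes a point from camera to tool coordinates, whose origin is the TCP and whose axes are the flange's). Camera axes: x right, y down, z forward; pixel columns grow to the right and rows downward; lengths in m; the calibration is good to about 2 mm. A picture is of the moment at which its call begins: read the wrist's pose just before it. There is no depth.
A pose or a line that the arm cannot do raises MotionError and nothing moves.
- sign_off(): hands the job in; it is judged then, once.
Trained networks look in the newest picture that a camera, given by its name, has taken for a name from the list of things; names that differ only in an ending like _2 or _b are one class to them, and where a whole thing is asked for, a point or a joint stands for the part that bears it (a point fixed in the world has none). Each returns a list of dicts, best first, with "score" (0 to 1); they miss things now and then, are a little off and sometimes report something else, mostly with a low value. They report only what shows in the picture. A call takes as long as a camera call.
- spot_in(camera, name): "centre" ([column, row] in pixels, amid what is visible of it).
- silhouettes(camera, name): "mask" (400x640 bool, what is visible of it) and "centre" ([column, row] in pixels, amid what is visible of it).
- tip_of(camera, name): "centre" ([column, row] in pixels: a listed point, or the origin of a listed thing).
The state is a dict: "clock": time; "q": joint angles; "joint_velocities": joint speeds; "tau": joint torques, N m; "position": TCP position; "eef_rot": TCP orientation; "contact_force": force on the tool from outside, world axes, zero at the start; "wrist_torque": the same for the moment, N m; "finger_gap": opening from 0.0 (shut) to 1.0 (fully open); "grasp_force": force on a finger pad.
Only numpy, scipy, OpenCV 4.12 (cv2) and the standard library are available. Lean on these libraries where they do the work, as an engineer would, in place of code of your own. Each camera call takes 0.05 s, during which the arm holds its last target. There are 200 camera calls.

## Working session

There is one attempt and no reset: what is moved stays moved. The work goes in short steps, each a Python script; the robot and the scene stay as the last script left them, time stands still between calls to the robot, and variables do not carry over. Pictures are saved under pics/ and viewed, at most 10 in all, crops included, and the job is handed in when it is done.

```bash
mkdir -p pics; ls; cat > h.py <<'E'
from cell import *
import numpy as np, cv2
from scipy.spatial.transform import Rotation as R
def shot(cam):
    s=get_state(); f=grab_frame(cam)
    if cam=="wrist":
        T=np.eye(4); T[:3,:3]=R.from_rotvec(s["eef_rot"]).as_matrix(); T[:3,3]=s["position"]
        f["cam_to_world"]=T@np.array(f["T_tool_cam"])
    f["cam_to_world"]=np.array(f["cam_to_world"]); return f
def ray(f,px):
    T=f["cam_to_world"]; d=T[:3,:3]@np.array([(px[0]-f["cx"])/f["fx"],(px[1]-f["cy"])/f["fy"],1]); return T[:3,3],d/np.linalg.norm(d)
def atz(f,px,z):
    o,d=ray(f,px); return o+d*(z-o[2])/d[2]
def proj(f,p):
    T=f["cam_to_world"]; c=T[:3,:3].T@(np.asarray(p)-T[:3,3]); return np.array([f["cx"]+f["fx"]*c[0]/c[2],f["cy"]+f["fy"]*c[1]/c[2]])
def tri(obs):
    A=np.zeros((3,3));b=np.zeros(3)
    for f,px in obs:
        o,d=ray(f,px);M=np.eye(3)-np.outer(d,d);A+=M;b+=M@o
    return np.linalg.solve(A,b)
def save(f,n): cv2.imwrite("pics/"+n,cv2.cvtColor(f["img"],cv2.COLOR_RGB2BGR))
E
python3 - <<'E'
from h import *
np.set_printoptions(precision=3,suppress=True)
obs={}
for cam in("scene","side"):
    f=shot(cam); save(f,cam+"0.png"); print(cam,f["cam_to_world"][:3,3])
    for n in("housing","breather_top","pin_a_top","pin_b_top","pin_c_top","pin_d_top"):
        r=tip_of(cam,n); 
        for x in r[:5]: print(n,round(x["score"],2),np.round(x["centre"]),atz(f,x["centre"],{"h":0,"b":.11,"p":.08}[n[0]])[:2])
E
```

```text
pics
scene [1.053 0.756 0.678]
housing 0.77 [306. 230.] [ 0.551 -0.017]
breather_top 0.89 [287. 200.] [ 0.601 -0.029]
pin_a_top 0.73 [298. 200.] [ 0.551 -0.051]
pin_a_top 0.48 [264. 212.] [ 0.656 -0.057]
pin_a_top 0.29 [231. 191.] [ 0.681 -0.2  ]
pin_b_top 0.54 [340. 191.] [ 0.428 -0.026]
pin_b_top 0.53 [264. 213.] [ 0.658 -0.049]
pin_c_top 0.44 [286. 192.] [ 0.556 -0.107]
pin_d_top 0.62 [334. 218.] [0.521 0.073]
pin_d_top 0.56 [448. 327.] [0.562 0.476]
side [0.    0.571 0.968]
housing 0.77 [312. 214.] [ 0.545 -0.013]
breather_top 0.57 [302. 180.] [ 0.604 -0.033]
breather_top 0.55 [335. 217.] [0.42  0.019]
pin_a_top 0.39 [295. 178.] [ 0.651 -0.046]
pin_b_top 0.48 [335. 218.] [0.433 0.003]
pin_c_top 0.47 [332. 176.] [ 0.559 -0.14 ]
pin_d_top 0.42 [292. 219.] [0.534 0.092]
```

View pics/scene0.png

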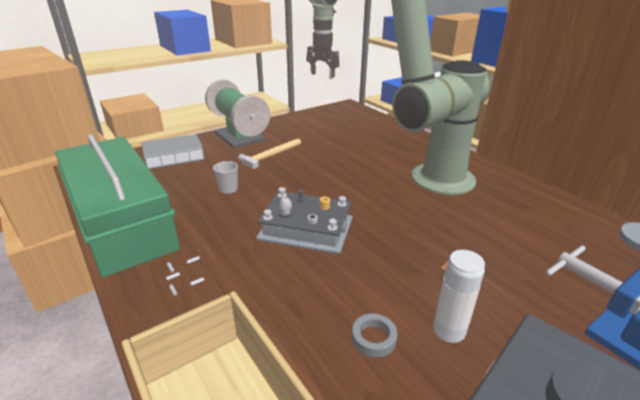

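View pics/side0.png

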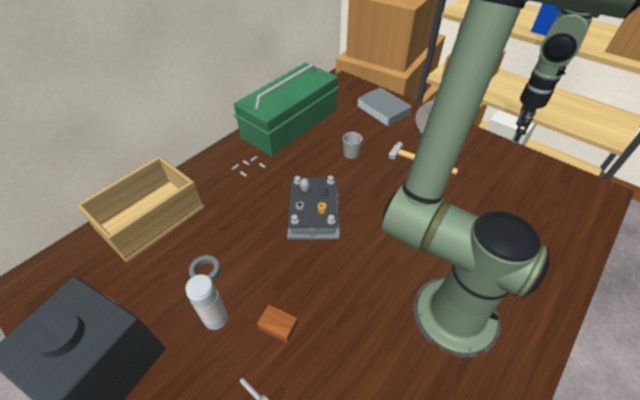

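The housing sits near (0.55, -0.015) with a yaw of about -52°. The breather is at scene (286,205) and its pin is at (267,214), with loose parts between the pins: bolt (301,197), bush (324,203) and nut (312,218). Next I'll look with the wrist camera from above.

```bash
cat >> h.py <<'E'
def down(a):  # tool z down, tool x at world angle a
    x=np.array([np.cos(a),np.sin(a),0]);z=np.array([0,0,-1.]);return R.from_matrix(np.c_[x,np.cross(z,x),z]).as_rotvec()
E
python3 - <<'E'
from h import *
np.set_printoptions(precision=3,suppress=True)
s=get_state(); print(s["clock"],R.from_rotvec(s["eef_rot"]).as_matrix()[:,0], s["finger_gap"])
f=shot("wrist"); print(f["T_tool_cam"],f["fx"])
for a in(-17,163): print(a,[ik([x,y,.3],down(np.radians(a))) for x,y in((.55,-.015),(.64,-.05))])
E
```

```text
0.7 [ 0.971  0.239 -0.   ] 1.0057519058378572
[[-0.001 -0.956 -0.294  0.076]
 [ 1.    -0.001  0.    -0.   ]
 [-0.    -0.294  0.956 -0.142]
 [ 0.     0.     0.     1.   ]] 294.79892957738923
-17 [array([-0.161,  0.292, -0.065,  1.214, -0.   , -3.006]), array([-0.193,  0.475,  0.207,  1.303, -0.   , -3.038])]
163 [array([-0.161,  0.292, -0.065,  1.214,  0.   ,  0.135]), array([-0.193,  0.475,  0.207,  1.303,  0.   ,  0.104])]
```

```bash
python3 - <<'E'
from h import *
import json
np.set_printoptions(precision=4,suppress=True)
rot=down(np.radians(163))
grab(20)
names=("pin_a_top","pin_b_top","pin_c_top","pin_d_top","breather_top","housing","nut","bush","bolt")
C={}
for i,p in enumerate(([.53,.06,.27],[.50,-.08,.27])):
    movep(p,rot) if i==0 else move_l(p,velocity=.25)
    sleep(.2); f=shot("wrist"); save(f,f"w{i}.png")
    for n in names:
        z={"p":.08,"h":0}.get(n[0],.062) if n!="breather_top" else .11
        for x in tip_of("wrist",n)[:4]: print(i,n,round(x["score"],2),np.round(x["centre"],1),atz(f,x["centre"],z)[:2])
    np.savez(f"w{i}.npz",**{k:f[k] for k in("fx","fy","cx","cy","cam_to_world","img")})
s=get_state();print(s["clock"],s["finger_gap"])
a=cv2.imread("pics/w0.png");b=cv2.imread("pics/w1.png")
E
```

```text
0 pin_a_top 0.62 [263.8 288.5] [ 0.6527 -0.0566]
0 pin_b_top 0.75 [253.1 118. ] [0.4481 0.0071]
0 pin_c_top 0.61 [185.3 240. ] [ 0.5594 -0.125 ]
0 pin_c_top 0.43 [270.8 190.6] [ 0.5309 -0.0026]
0 pin_d_top 0.65 [340.6 174.7] [0.5366 0.0807]
0 breather_top 0.83 [258.5 265.6] [ 0.6048 -0.0393]
0 breather_top 0.38 [181.1 240.4] [ 0.5495 -0.111 ]
0 housing 0.84 [274.  187.9] [ 0.5457 -0.0171]
0 nut 0.74 [301.8 205.1] [0.5639 0.0235]
0 nut 0.71 [255.4 263.5] [ 0.6237 -0.0614]
0 bush 0.56 [260.1 162.6] [ 0.4982 -0.0075]
1 pin_a_top 0.54 [369.4 183.8] [ 0.5269 -0.0283]
1 pin_a_top 0.5 [374.2 281.6] [ 0.655  -0.0543]
1 pin_b_top 0.57 [382.7 108.1] [0.4494 0.006 ]
1 pin_c_top 0.48 [294.7 233.8] [ 0.5615 -0.1313]
1 pin_d_top 0.52 [465.1 161.8] [0.5335 0.082 ]
1 breather_top 0.83 [380.9 253.4] [ 0.6011 -0.0384]
1 breather_top 0.53 [467.  162.6] [0.5255 0.0712]
1 breather_top 0.17 [182.4 284.7] [ 0.573  -0.2718]
1 housing 0.81 [368.3 178.4] [ 0.5421 -0.021 ]
1 housing 0.25 [383.4 106.7] [0.4527 0.0225]
1 nut 0.82 [415.6 195. ] [0.5627 0.0245]
1 nut 0.51 [466.8 163.6] [0.5419 0.0911]
1 bush 0.86 [376.3 152. ] [ 0.4968 -0.0094]
1 bolt 0.8 [335.  195.9] [ 0.5348 -0.0714]
1 bolt 0.33 [296.6 229.1] [ 0.5632 -0.1309]
6.1833 0.0008595137081225026
```

View pics/w0.png

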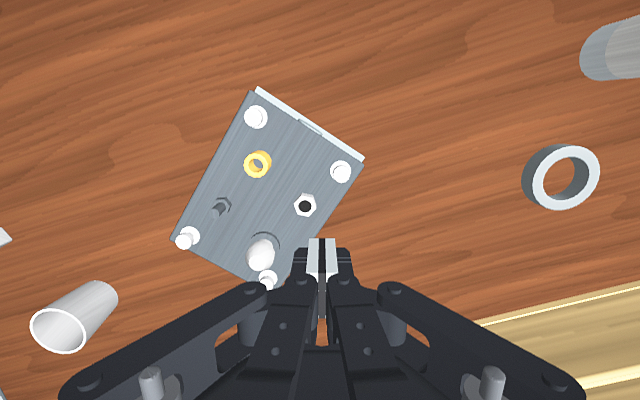

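View pics/w1.png

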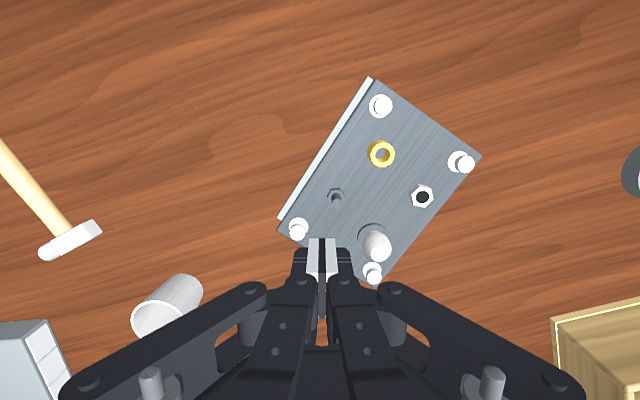

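Both wrist views show all the heads: a at (264,281)/(373,273), b at (256,117)/(381,105), c at (186,237)/(297,229), d at (341,171)/(461,161). The breather is beside a, and the pins are clear of the nut, bush and bolt. Now I'll triangulate and fit the housing pose.

```bash
python3 - <<'E'
from h import *
from scipy.optimize import least_squares
np.set_printoptions(precision=4,suppress=True)
F=[dict(np.load(f"w{i}.npz")) for i in(0,1)]
O={"a":[(263.8,288.5),(374.2,281.6)],"b":[(253.1,118),(382.7,108.1)],"c":[(185.3,240),(294.7,233.8)],"d":[(340.6,174.7),(465.1,161.8)],"br":[(258.5,265.6),(380.9,253.4)]}
# local refinement: centroid of the bright blob (head) nearest each reported pin pixel
for n in"abcd":
    for i in(0,1):
        g=cv2.cvtColor(F[i]["img"],cv2.COLOR_RGB2GRAY); _,_,st,ce=cv2.connectedComponentsWithStats((g>215).astype(np.uint8))
        j=min((k for k in range(1,len(st)) if 60<st[k,4]<900),key=lambda k:np.hypot(*(ce[k]-O[n][i])))
        print(n,i,O[n][i],"blob",ce[j],st[j])
P={n:tri([(F[i],O[n][i]) for i in(0,1)]) for n in O}
for n in P: print(n,P[n])
H={"a":(.088,.058),"b":(-.088,-.058),"c":(.088,-.058),"d":(-.088,.058),"br":(.048,.03)}
def W(v,n,z): c,s=np.cos(v[2]),np.sin(v[2]);x,y=H[n];return [v[0]+c*x-s*y,v[1]+s*x+c*y,z]
def res(v): return np.concatenate([proj(F[i],W(v,n,.11 if n=="br" else v[3]))-O[n][i] for n in O for i in(0,1)])
r=least_squares(res,[.548,-.02,-.9,.08],loss="soft_l1",x_scale=[.01,.01,.1,.01]);print(r.x,r.fun.reshape(-1,4))
for n in"abcd": print(n,np.array(W(r.x,n,r.x[3])))
E
python3 -c "
import cv2,numpy as np
a=cv2.imread('pics/w0.png')[70:310,160:380];b=cv2.imread('pics/w1.png')[60:300,270:490]
cv2.imwrite('pics/crop.png',cv2.resize(np.hstack([a,b]),None,fx=1.8,fy=1.8,interpolation=cv2.INTER_CUBIC))"
```

```text
a 0 (263.8, 288.5) blob [268.219 278.405] [259 270  19  20 242]
a 1 (374.2, 281.6) blob [377.2878 257.5033] [363 232  29  53 761]
b 0 (253.1, 118) blob [255.4857 116.419 ] [244 105  24  24 420]
b 1 (382.7, 108.1) blob [380.2768 105.568 ] [369  94  24  24 419]
c 0 (185.3, 240) blob [187.1959 237.3557] [175 226  25  24 388]
c 1 (294.7, 233.8) blob [297.8886 228.3636] [289 217  20  24 341]
d 0 (340.6, 174.7) blob [340.4592 171.0648] [330 160  21  23 355]
d 1 (465.1, 161.8) blob [460.8799 162.0392] [448 151  27  22 408]
a [ 0.6498 -0.0542  0.0864]
b [0.4488 0.0065 0.0783]
c [ 0.5649 -0.1336  0.0673]
d [0.5345 0.081  0.0821]
br [ 0.6029 -0.0386  0.1102]
[ 0.5495 -0.0232 -0.8676  0.0804] [[ 2.1203 -1.8781  0.3491 -2.9756]
 [-0.5588  0.4443  0.1838 -1.0869]
 [-1.2981  2.6908  2.8154 -0.172 ]
 [ 0.6887  0.0478  0.1     3.005 ]
 [-1.3339 -0.7586 -1.2728  2.1965]]
a [ 0.6507 -0.0528  0.0804]
b [0.4484 0.0064 0.0804]
c [ 0.5622 -0.1278  0.0804]
d [0.5368 0.0814 0.0804]
```

View pics/crop.png

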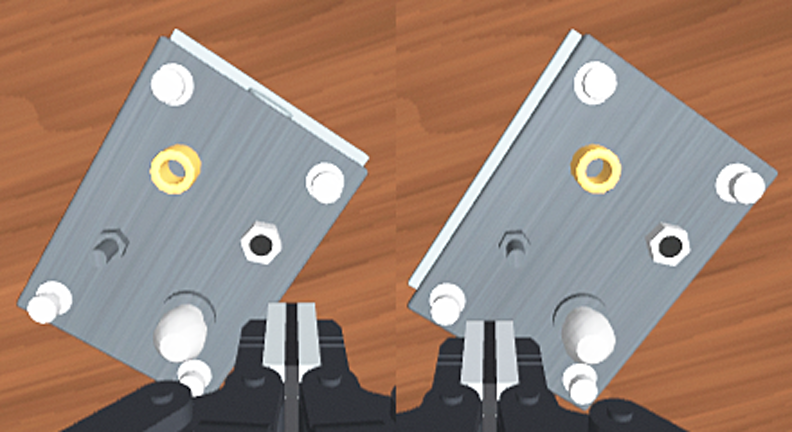

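Refined head pixels are (266.7,281.7)/(373.3,277.2) for a, (257,116.7)/(382.8,105.6) for b, (183.9,241.7)/(297.8,232.8) for c and (340.6,171)/(465.5,164.4) for d. I'll refit with these, then press pin a.

```bash
python3 - <<'E'
from h import *
from scipy.optimize import least_squares
np.set_printoptions(precision=4,suppress=True)
F=[dict(np.load(f"w{i}.npz")) for i in(0,1)]
O={"a":[(266.7,281.7),(373.3,277.2)],"b":[(257,116.7),(382.8,105.6)],"c":[(183.9,241.7),(297.8,232.8)],"d":[(340.6,171),(465.5,164.4)]}
H={"a":(.088,.058),"b":(-.088,-.058),"c":(.088,-.058),"d":(-.088,.058)}
def W(v,n): c,s=np.cos(v[2]),np.sin(v[2]);x,y=H[n];return np.array([v[0]+c*x-s*y,v[1]+s*x+c*y,v[3]])
r=least_squares(lambda v:np.concatenate([proj(F[i],W(v,n))-O[n][i] for n in O for i in(0,1)]),[.548,-.02,-.9,.08],x_scale=[.01,.01,.1,.01])
print(r.x,r.fun.reshape(-1,4))
P={n:W(r.x,n) for n in O}
for n in P: print(n,P[n],tri([(F[i],O[n][i]) for i in(0,1)]))
np.savez("pins.npz",**P)
E
cat >> h.py <<'E'
def press(p,hover=.15):
    rot=down(np.radians(163)); x,y=p[:2]
    z=get_state()["position"][2]
    if z<hover-.005: move_l([*get_state()["position"][:2],hover],velocity=.2)
    move_l([x,y,hover],velocity=.2,rot=rot)
    move_l([x,y,.095],velocity=.08); sleep(.3)
    f0=np.array(get_state()["contact_force"])
    hit=move_l([x,y,.068],velocity=.012,until_force=10)
    s=get_state(); print("hit",hit,"pos",s["position"],"dF",np.array(s["contact_force"])-f0,"t",s["clock"])
    move_l([x,y,.1],velocity=.04); move_l([x,y,hover],velocity=.2)
E
```

```text
[ 0.5483 -0.0222 -0.872   0.0771] [[-0.2918  2.5209  0.9795 -0.9421]
 [-2.9182  0.2713  0.5505  0.0234]
 [ 1.3897 -1.5248  0.2198 -1.6479]
 [ 1.2029  2.2761 -0.8084 -0.9966]]
a [ 0.6493 -0.0523  0.0771] [ 0.6509 -0.0534  0.0725]
b [0.4473 0.0078 0.0771] [0.4476 0.009  0.0678]
c [ 0.5605 -0.1269  0.0771] [ 0.5608 -0.127   0.0811]
d [0.5361 0.0825 0.0771] [0.534  0.0814 0.082 ]
```

```bash
python3 - <<'E'
from h import *
np.set_printoptions(precision=4,suppress=True)
P=np.load("pins.npz"); p=P["a"]+[.0007,-.0003,0]
move_l([*get_state()["position"][:2],.27],velocity=.2)
press(p)
move_l([.52,-.02,.27],velocity=.25);sleep(.2);f=shot("wrist");save(f,"w2.png");print(get_state()["clock"])
for n in"abcd":print(n,proj(f,P[n]),[np.round(x["centre"],1) for x in tip_of("wrist",f"pin_{n}_top")[:3]])
b=f["img"][60:320,190:450,::-1];cv2.imwrite("pics/c2.png",cv2.resize(b,None,fx=2.2,fy=2.2,interpolation=cv2.INTER_CUBIC))
E
```

```text
hit True pos [ 0.65   -0.0526  0.0736] dF [-0.7673 -1.4166  3.7802] t 10.3167
12.6583
a [326.88  276.202] [array([326.2, 179.8])]
b [326.2998 104.3816] [array([324.4, 105.4])]
c [247.6649 230.89  ] [array([248.1, 228.7])]
d [411.366  162.3294] [array([412.3, 162.7]), array([245.9, 231.1])]
```

View pics/c2.png

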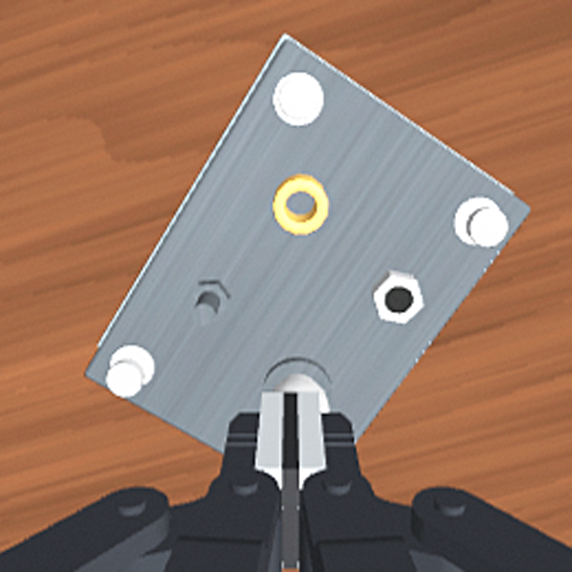

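The tip stopped at z = 73.6 mm, which is the home height. The crop shows b (298,98), c (128,372) and d (483,224) matching the projections within 2 px. I'll confirm the hard stop on a with a slightly firmer press, then press b, c and d.

```bash
sed -i 's/until_force=10/until_force=16/' h.py; python3 - <<'E'
from h import *
np.set_printoptions(precision=4,suppress=True)
P=np.load("pins.npz")
for n in"abcd": print(n); press(P[n]+[.0005,-.0003,0])
move_l([.47,.0,.27],velocity=.25);sleep(.2);f=shot("wrist");save(f,"w3.png");print(get_state()["clock"])
b=f["img"][60:340,190:450,::-1];cv2.imwrite("pics/c3.png",cv2.resize(b,None,fx=2.1,fy=2.1,interpolation=cv2.INTER_CUBIC))
E
```

```text
a
hit True pos [ 0.6498 -0.0526  0.0736] dF [-0.2463 -0.9296  4.0401] t 16.7417
b
hit True pos [0.4478 0.0076 0.0735] dF [-0.7651  0.162   7.9003] t 21.95
c
hit True pos [ 0.561  -0.1272  0.0735] dF [1.1533 0.6934 5.2005] t 26.9917
d
hit True pos [0.5366 0.0822 0.0735] dF [-1.9875 -0.8307  6.0238] t 32.1833
34.45
```

View pics/c3.png

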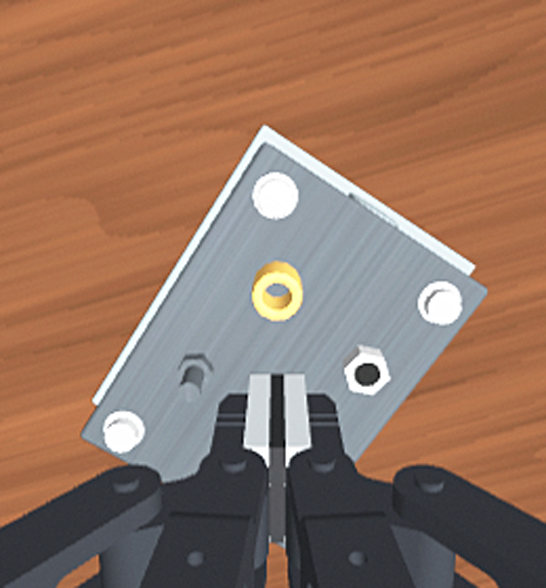

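Pins b (275,195), c (123,432) and d (440,303) sit low on their collars. The nut, bush and bolt haven't moved, and every press ended on the hard stop at 73.5–73.6 mm.

```bash
python3 -c "
from cell import *
print(sign_off())"
```

```text
the job is handed in; nothing more can be done
None
```

All four pins were pressed onto their hard stops in the order a, b, c, d (tip height 73.5–73.6 mm at each), the nut, bush and bolt stayed in place on the cover, and the job was handed in at about 34 s; no verdict came back.

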